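# Lock the lining wheel

### The arm

A 6-joint arm with a two-finger parallel gripper is mounted at the origin on the work surface. World frame = base frame: x ahead of the robot, y to its left, z up, the work surface at z = 0. Lengths are in mm, angles in rad, forces in N, time in s.
With the tool pointing down it reaches from about 275 to 1000 mm from the base axis. Payload 8.4 kg.
Tool frame: the origin (TCP) lies midway between the tips of the shut fingers; the grasp point (between the pads) lies 19 mm behind it; y points along the fingers, z is the direction in which the jaws open and shut, and the axes are right-handed (so a half turn about y gives the same grasp; the last joint's range is limited). The gripper opens to 85 mm and grips with 20 to 120 N. Pads are 22 mm wide; open, the fingers measure 114 mm over their backs; the gripper's body (76 mm by 85 mm) begins 54 mm behind the grasp point. The pads swing forward as they close: fully open they stand 13 mm farther back than shut.
Start: joints at [1.254, 0.353, 1.633, -0, 1.155, -0.002], TCP at [193.515, 594.289, 231.281] pointing down, gripper open.
Joint ranges: [-2.63, 2.63], [-0.92, 2.1], [0.06, 2.66], [-1.3, 4.44], [0, 2.69], [-3.02, 3.02]. Speed limits (rad/s): [2.22, 2.22, 2.79, 3.14, 3.14, 3.14].

### API

Orientations are given as [roll, pitch, yaw] about the fixed x, y, z axes, in that order (R = Rz(yaw) Ry(pitch) Rx(roll)).
In Python, from rig import r, imaging gives the robot as it stands. The module is installed in compiled form; this text tells all that it offers.
- The arm moves only by the tool send_rows, never from a script. Its argument "series" is a list of rows, each a list of 6 numbers: the shift along the tool's x, y, z in m, then the turn, a rotation vector about the tool's x, y, z in degrees. In form: [[dx, dy, dz, ax, ay, az], ...]. A call has 1 to 8 rows; each row shifts and turns the commanded pose from where the row before left it, along the tool's axes as they then stand; what a row does not reach is not made up. A row lasts 1/10 s, in which the tool goes at most 50 mm and 8.59 degrees, less where a joint would pass 70% of its speed; a pose out of reach is approached as far as the arm can. A call is refused whole if a number of a shift passes 0.05 or a number of a turn 8.59, either way. A call with a gripper value outside its range is refused whole. "gripper" is the opening, from 0 (shut) to 1 (fully open), set as the call begins (left out, the last holds). The fingers move at their own pace and stop on an object; "squeeze" is the grip in N (left out, the last holds). Time passes only in rows, so rows that do not move let the fingers close. It gives the time, the measured TCP pose, the force and the opening at its end, in the units of the state.
- r.sense(): the state, without advancing time (a new reading comes with each control period).
- imaging.grab_frame(name): name is "scene" or "top" or "wrist"; returns a dict with "frame" (400x640x3 uint8, red, green, blue), "depth" (400x640 float32, mm along the optical axis (not along the pixel's ray), 0 where there is no reading), "intrinsics" (3x3 intrinsics, pixels), "origin" and "rotation" of the camera in the world. Camera axes: x right, y down, z forward; pixel columns grow to the right and rows downward; lengths in mm; the calibration is good to about 2 mm. The wrist camera is an equidistant fisheye: a pixel r from the principal point sees the ray r / f radians off the axis. A picture is of the moment at which its call begins.
- r.sign_off(): hands the job in, once; it reports no verdict.
The state is a dict: "clock": time; "qpos": joint angles; "qvel": joint speeds; "joint_efforts": joint torques, N m; "eef_pos": TCP position; "tcp_rot": TCP orientation; "contact_force": force on the tool from outside, world axes, zero at the start; "wrist_torque": the same for the moment, N m; "opening": opening from 0.0 (shut) to 1.0 (fully open).
Only numpy, scipy, OpenCV 4.12 (cv2) and the standard library are available. Lean on these libraries where they do the work, as an engineer would, in place of code of your own. Each camera call takes 0.05 s, during which the arm holds its last target.

### The job

Lock the sign painter's lining wheel for lettering, only by pushing with the fingertips: push the wheel round by one of its brass posts until the slot in the steel disc under it faces the lock bar, then push the red plate of the lock bar towards the wheel until the bar sits fully home in the slot. Push gently; nothing needs to be gripped or lifted. The paint on the round red plate is wet, so do not touch that plate, and leave everything else on the bench where it is.

Things in the scene. Friction and masses are not known exactly. Their poses are not given: they have to be found in the camera images.
- stand: fixed stand of the lining wheel: green-grey casting 210 mm wide, with a foot and a guide for the lock bar. Origin on the bench top, on the wheel's vertical axis; its +x points from that axis to the lock bar, z up. The guide lies 126 to 176 mm from the axis along +x, 56 mm wide, 72 mm high over its screw heads
- head_top (a point): middle of the upper face of the dark wheel head, on the axis, 72 mm above the bench. The head is 190 mm across and 14 mm thick; under it, turning with it, is the steel locking disc, 240 mm across, 46 to 58 mm above the bench. The wet plate on the head reaches 79 mm, the tops of the posts 120 mm
- wheel (a joint): turn of the wheel (dark head, steel locking disc and posts together) about its vertical axis, rad, growing counter-clockwise seen from above. At 0 and at 2 pi (6.283) the slot faces the lock bar exactly. It turns freely both ways any number of times against about 2 N at a post when slow and 5 N at 0.1 m/s, so it stays where it is left
- slot (a point): middle of the slot in the rim of the steel locking disc, on the disc's upper face, 105 mm from the axis. The slot is open at the rim, 30 mm deep (90 to 120 mm from the axis) and 16 mm wide with a 4 mm lead-in each side; yellow paint lines run along both its edges. It is the only slot
- slot_home (a point): fixed point of the stand where slot comes to lie when the slot faces the lock bar
- post_a (a point): top of a brass clamp post on the wheel: round, 14 mm thick, free from 88 mm to 120 mm above the bench, 82 mm from the axis; it turns with the wheel, 60 degrees counter-clockwise from the slot. Below it an aluminium clamp block 28 x 20 mm stands on the head up to 84 mm above the bench
- post_b (a point): top of the second such post, opposite the slot (180 degrees)
- post_c (a point): top of the third such post, 60 degrees clockwise from the slot
- lock_bar (a joint): travel of the lock bar towards the wheel, m: 0 drawn back, 0.050 fully home at its stop, where its red plate meets the guide. It slides against about 3 N of friction and stays where it is left. At 0.024 its nose reaches the rim of the disc and goes on only if the slot faces it (nose and lead-in draw in an error of up to about 6 mm, turning the wheel)
- bar_nose (a point): tip of the rounded nose of the lock bar (flat steel bar, 12 mm wide and 10 mm high), half-way up it, 52 mm above the bench
- push_plate (a point): on the outer face (away from the wheel) of the upright red push plate at the outer end of the lock bar, in the middle of its width, 85 mm above the bench. The push plate is 44 mm wide, 8 mm thick and reaches from 46 to 100 mm above the bench; the bar's tail stands 17 mm out of this face below 58 mm. Push it along the stand's -x
- plate: round red enamel plate with a white ring and arrow, 126 mm across and 7 mm thick, wet paint, lying loose on the wheel head between the three posts' clamp blocks; origin under its centre
- brush_pot: white and blue ceramic pot, 72 mm wide, with upright brushes, about 230 mm tall in all; origin under its centre. To be left alone
- enamel_cup: small conical steel cup, 66 mm wide and 45 mm tall; origin under its centre. To be left alone
- paint_tin: round tin with an ochre band, 72 mm wide and 64 mm tall; origin under its centre. To be left alone
- thinner_bottle: pinkish clear bottle with a red cap, 68 mm wide and 190 mm tall; origin under its centre. To be left alone
- palette_knife: palette knife with a wooden handle and narrow steel blade lying on the bench, 230 mm long along its x axis; origin under its middle. To be left alone
- flat_brush: brush lying on the bench, about 200 mm long along its x axis; origin under its middle. To be left alone
- oval_plate: blue oval enamel plate with a white line lying on the bench, 170 x 110 x 5 mm; origin under its centre. To be left alone
Not all that is in view belongs to the job. There is more than one size of the plate; the one meant has the size given above.

How it is judged:
By the outcome, as a careful person would: the job done as asked, in the order asked, and still so for the second after the job is handed in, with the robot touching nothing.
It also fails if it takes over 61 s, if anything falls off the work surface, if the arm or the gripper's body presses on something with over 40 N, if the wrist force passes 120 N, or if a joint passes its speed limit or range.

## Working session

There is one attempt and no reset: what is moved stays moved. The work goes in short steps, Python scripts to look and compute and a tool call to move; the robot and the scene stay as the last step left them, time stands still between calls to the robot, and variables do not carry over. Pictures are saved under pics/ and viewed, and the job is handed in when it is done.

Besides the shell and the picture viewer there is one more tool, called after "Request:" by a JSON object that holds its "op" and its "data". send_rows: Moves the arm, as the interface text tells. Its arguments: {"type":"object","properties":{"series":{"type":"array","items":{"type":"array","items":{"type":"number"}}},"gripper":{"type":"number"},"squeeze":{"type":"number"}},"required":["series"]}

```bash
mkdir -p pics; python3 - <<'E'
from rig import r, imaging
import cv2, numpy as np, pickle
s=r.sense(); print({k:np.round(v,3).tolist() for k,v in s.items()})
for n in ["scene","top"]:
    d=imaging.grab_frame(n); pickle.dump(d,open(f"{n}0.pkl","wb"))
    cv2.imwrite(f"pics/{n}0.png",d["frame"][:,:,::-1]); print(n,d["intrinsics"],d["origin"],d["rotation"])
E
```

```text
{'clock': 0.0, 'qpos': [1.254, 0.354, 1.634, 0.0, 1.155, -0.002], 'qvel': [0.0, 0.001, 0.0, 0.001, -0.0, 0.001], 'joint_efforts': [-0.002, -60.524, -34.207, -0.0, 0.009, -0.0], 'eef_pos': [193.365, 593.852, 230.569], 'tcp_rot': [-1.572, 0.0, -0.315], 'contact_force': [-0.168, 0.176, -0.013], 'wrist_torque': [0.031, -0.012, 0.019], 'opening': 0.998}
scene [[476.52285088   0.         322.66693064]
 [  0.         476.52285088 203.62459562]
 [  0.           0.           1.        ]] [1777.54929185 -418.61664467 1194.14988037] [-2.2780598  -0.00874789  1.26634054]
top [[404.39611926   0.         317.54640725]
 [  0.         404.39611926 197.51209198]
 [  0.           0.           1.        ]] [ 381.71844054  -30.329331   1342.09765154] [-3.01077643  0.0098096  -1.57760319]
```

View pics/scene0.png

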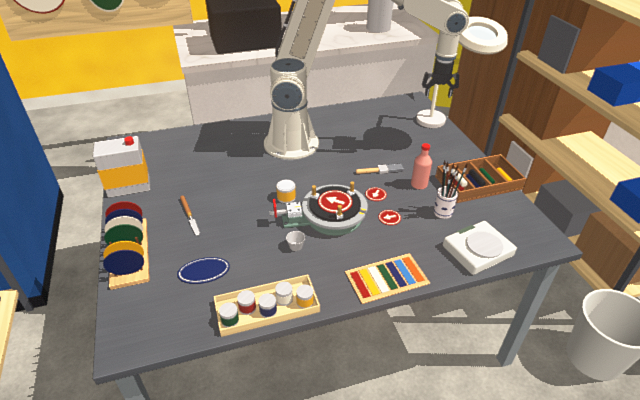

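View pics/top0.png

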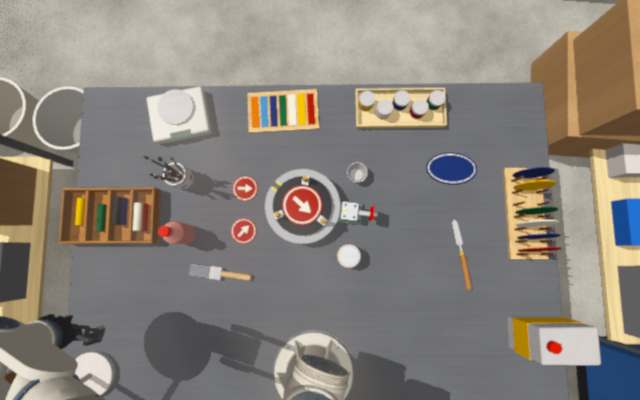

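Top view: the wheel is at about (302,205), with the guide and red push plate to its right at (350-373,212). The robot base is at the bottom, and image left is +y.

```bash
cat > h.py <<'E'
import numpy as np, cv2, pickle
from scipy.spatial.transform import Rotation as R
def ray(d,u,v):
    K=d["intrinsics"]; c=np.array([(u-K[0,2])/K[0,0],(v-K[1,2])/K[1,1],1.])
    return np.array(d["origin"]),R.from_euler("xyz",d["rotation"]).as_matrix()@c
def onz(d,u,v,z):
    o,w=ray(d,u,v); return (o+w*(z-o[2])/w[2])
def proj(d,p):
    K=d["intrinsics"]; c=R.from_euler("xyz",d["rotation"]).as_matrix().T@(np.array(p)-d["origin"])
    return K[0,0]*c[0]/c[2]+K[0,2],K[1,1]*c[1]/c[2]+K[1,2]
E
python3 - <<'E'
from h import *
d=pickle.load(open("top0.pkl","rb"));f=d["frame"]
x0,y0,x1,y1=255,155,385,275
c=cv2.resize(f[y0:y1,x0:x1],None,fx=6,fy=5*1.0,interpolation=cv2.INTER_CUBIC)
c=cv2.resize(f[y0:y1,x0:x1],None,fx=5,fy=5,interpolation=cv2.INTER_CUBIC)
cv2.imwrite("pics/topcrop.png",c[:,:,::-1])
s=pickle.load(open("scene0.pkl","rb"))["frame"]
c=cv2.resize(s[165:255,255:405],None,fx=5,fy=5,interpolation=cv2.INTER_CUBIC)
cv2.imwrite("pics/scrop.png",c[:,:,::-1])
E
```

```text
(no output)
```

View pics/topcrop.png

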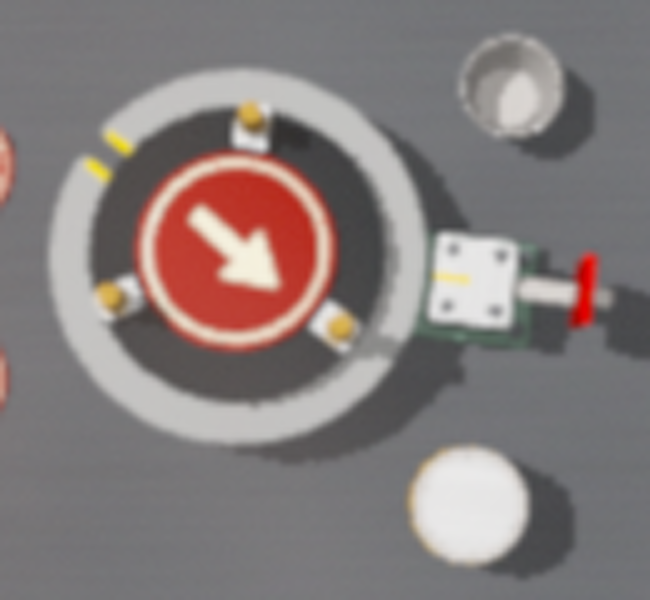

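View pics/scrop.png

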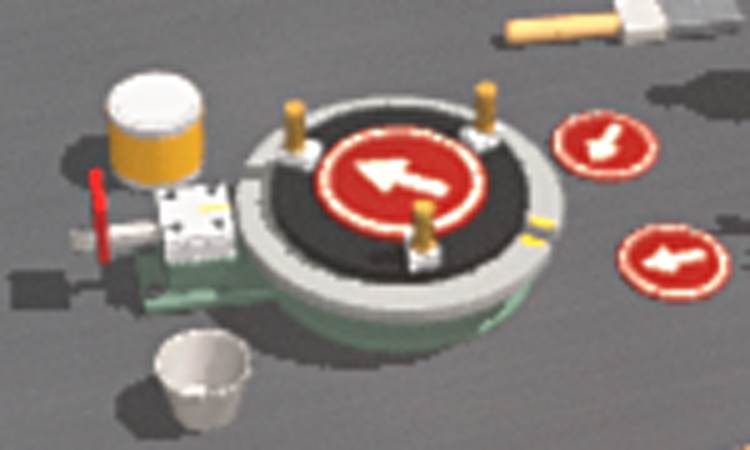

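Candidates for each thing:
- **Wheel:** it is the only one, at (302,205). The two small red plates at (245,188) and (243,231) lie on the bench and are not the one meant.
- **Slot:** the yellow-lined gap at crop (107,155), which is top pixel (276,186). The yellow line at (346,210) is just the mark on the guide.
- **Posts:** crop (250,118), (110,296) and (340,327).
- **Push plate:** upright red at crop (587,290), which is pixel (372,213).

Next I measure them.

```bash
cat > meas.py <<'E'
from h import *
def run(d,x0=255,y0=155,x1=385,y1=275,S=5):
    f=d["frame"][y0:y1,x0:x1]; c=cv2.resize(f,None,fx=S,fy=S,interpolation=cv2.INTER_CUBIC)
    h=cv2.cvtColor(c,cv2.COLOR_RGB2HSV)
    def comps(m,amin):
        n,l,s,ce=cv2.connectedComponentsWithStats(m.astype(np.uint8)); 
        return [((ce[i][0]+.5)/S-.5+x0,(ce[i][1]+.5)/S-.5+y0,s[i][4]) for i in range(1,n) if s[i][4]>amin]
    H,Sa,V=[h[...,i].astype(int) for i in range(3)]
    return dict(brass=comps((H>13)&(H<24)&(Sa>120)&(V>100),80),yellow=comps((H>=24)&(H<34)&(Sa>120)&(V>120),60),
      red=comps(((H<6)|(H>174))&(Sa>150)&(V>90),150),white=comps((Sa<25)&(V>215),800))
if __name__=="__main__":
    d=pickle.load(open("top0.pkl","rb")); q=run(d)
    zz=dict(brass=118,yellow=58,red=79,white=72)
    for k in q:
        for u,v,a in q[k]: print(k,round(u,1),round(v,1),a,onz(d,u,v,zz[k]).round(1), d["depth"][int(round(v)),int(round(u))])
E
python3 meas.py
```

```text
brass 304.7 178.0 379 [603.6  19.7 118. ] 1239.5913
brass 276.7 213.7 400 [494.4 105.  118. ] 1231.3761
brass 322.7 220.2 300 [473.5 -34.6 118. ] 1226.0789
yellow 278.6 183.5 258 [597.2 106.3  58. ] 1297.1542
yellow 274.4 188.5 249 [581.  119.6  58. ] 1301.8169
red 301.7 204.4 14954 [526.4  30.8  79. ] 1268.7546
red 371.5 213.0 1255 [ 497.8 -187.6   79. ] 1246.563
white 303.5 206.1 974 [521.9  25.7  72. ] 1274.0244
white 349.3 210.7 4048 [ 506.2 -118.8   72. ] 1281.1425
white 348.3 255.5 8681 [ 366.3 -113.4   72. ] 1262.0625
```

Axis is about (524,30). The slot sits at about 52° and the lock bar at about −96.7°, so the wheel needs about 149° clockwise. I'll straddle post_c with half-open fingers, clear above everything else, and push it round with one pad.

Request:
{"op": "send_rows", "data": {"series": [[0.0276,-0.004,-0.0297,0,0,0],[0.0276,-0.004,-0.0297,0,0,0],[0.0276,-0.004,-0.0297,0,0,0],[0.0276,-0.004,-0.0297,0,0,0],[0.0276,-0.004,-0.0297,0,0,0],[0.0276,-0.004,-0.0297,0,0,0],[0.0276,-0.004,-0.0297,0,0,0],[0.0276,-0.004,-0.0297,0,0,0]], "gripper": 0.5}}

```text
clock: 0.9
eef_pos: [330.1, 298.4, 263.3]
tcp_rot: [-1.571, 0.0, -0.314]
contact_force: [0.7, -0.3, 0.8]
opening: 0.496
```

Request:
{"op": "send_rows", "data": {"series": [[0.04,0.005,-0.0208,0,0,0],[0.04,0.005,-0.0208,0,0,0],[0.04,0.005,-0.0208,0,0,0],[0.04,0.005,-0.0208,0,0,0],[0.04,0.005,-0.0208,0,0,0],[0.04,0.005,-0.0208,0,0,0],[0.04,0.005,-0.0208,0,0,0],[0.028,0.005,-0.0144,0,0,0]]}}

```text
clock: 1.7
eef_pos: [574.8, 50.2, 222.8]
tcp_rot: [-1.571, -0.0, -0.316]
contact_force: [0.1, 0.3, 0.7]
opening: 0.501
```

Request:
{"op": "send_rows", "data": {"series": [[0.0195,0,-0.01,0,0,0],[0.0195,0.01,-0.01,0,0,0],[0,0.01,0,0,-5,0],[0,0,0,0,-5,0],[0,0,0,0,0,0]]}}

```text
clock: 2.2
eef_pos: [603.7, 21.1, 202.5]
tcp_rot: [-1.571, 0.002, -0.139]
contact_force: [-0.0, 0.7, 0.2]
opening: 0.503
```

```bash
python3 - <<'E'
from rig import r, imaging
import cv2, numpy as np, pickle
s=r.sense(); print(s["eef_pos"],s["tcp_rot"],s["qpos"],s["clock"])
a=[]
for n in ["wrist","top"]:
    d=imaging.grab_frame(n); pickle.dump(d,open(f"{n}1.pkl","wb"))
    f=d["frame"]
    if n=="top": f=cv2.resize(f[150:280,240:400],(640,520),interpolation=cv2.INTER_CUBIC)
    cv2.imwrite(f"pics/{n}1.png",f[:,:,::-1])
E
```

```text
[603.72520507  21.14308689 202.46117554] [-1.57107022e+00  1.51024303e-03 -1.39404063e-01] [ 3.25301874e-02  3.50002783e-01  1.70651575e+00 -1.29556291e-05
  1.08660895e+00 -1.39885624e+00] 2.2
```

View pics/wrist1.png

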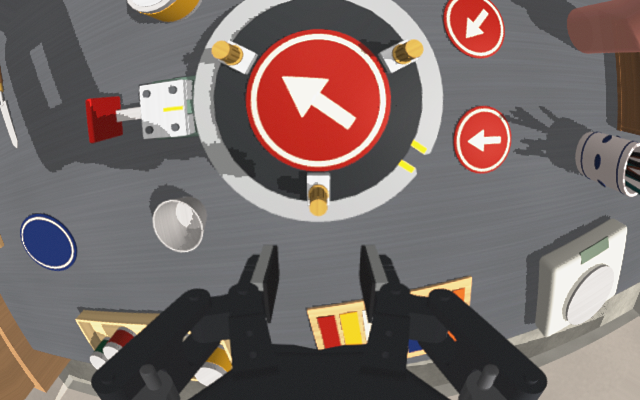

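View pics/top1.png

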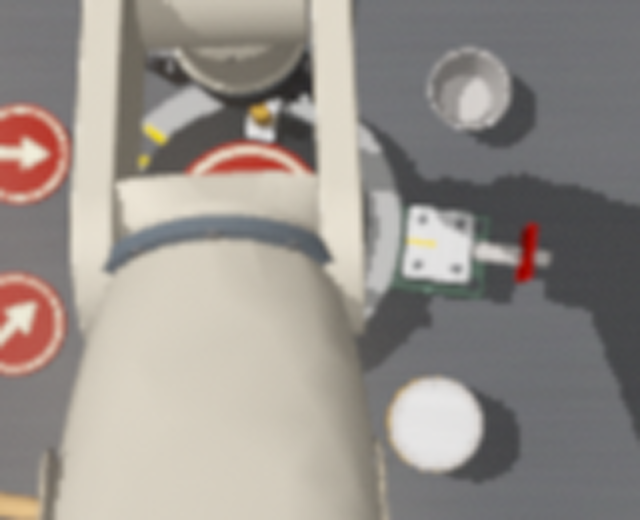

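The wrist view shows post_c at (318,200), laterally centred between the fingers at (270 / 365). I cross-check its position, and all three posts, with the fisheye rays.

```bash
cat >> h.py <<'E'
def fonz(d,u,v,z):
    K=d["intrinsics"]; x=(u-K[0,2])/K[0,0]; y=(v-K[1,2])/K[1,1]; t=np.hypot(x,y)
    c=np.array([x/t*np.sin(t),y/t*np.sin(t),np.cos(t)]) if t>0 else np.array([0,0,1.])
    w=R.from_euler("xyz",d["rotation"]).as_matrix()@c; o=np.array(d["origin"]); return o+w*(z-o[2])/w[2]
E
python3 - <<'E'
from h import *
d=pickle.load(open("wrist1.pkl","rb")); print(d["origin"],d["rotation"],d["intrinsics"][0])
f=d["frame"]; cv2.imwrite("pics/w1c.png",cv2.resize(f[20:230,60:460],(800,420))[:,:,::-1])
for n,u,v,z in [("c",319,207,120),("b",219,48,120),("a",414,47,120),("y1",418,146,58),("y2",407,167,58),("platetop",102,98,100),("platetop_bot",90,138,46)]:
    print(n,fonz(d,u,v,z).round(1))
E
```

```text
[522.95688436  32.35470643 344.49872182] [2.81834681e+00 3.14862465e-04 1.43173349e+00] [309.70691629   0.         318.77747612]
c [605.4  20.9 120. ]
b [473.5 -34.4 120. ]
a [492.8 106.5 120. ]
y1 [579.7 120.9  58. ]
y2 [599.2 108.3  58. ]
platetop [ 480.6 -164.   100. ]
platetop_bot [ 511.7 -238.6   46. ]
```

View pics/w1c.png

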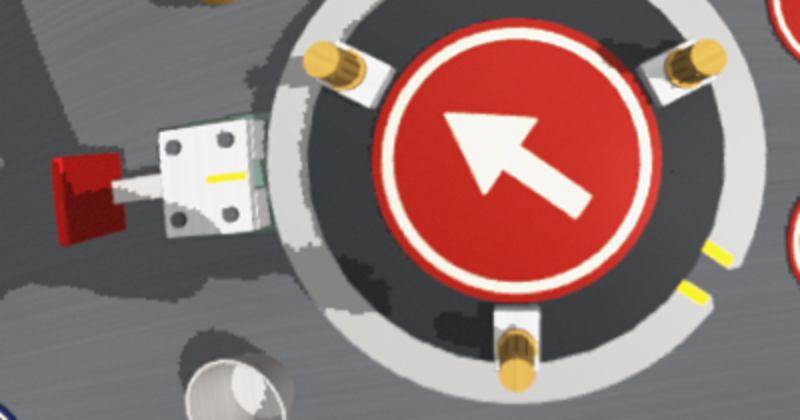

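Request:
{"op": "send_rows", "data": {"series": [[0,0.025,0,0,0,0],[0.001,0.025,0,0,0,0],[0,0.025,0,0,0,0],[0,0.02,0,0,0,0],[0,0.015,0,0,0,0],[0,0,0,0,0,0]]}}

```text
clock: 2.9
eef_pos: [603.9, 21.4, 91.6]
tcp_rot: [-1.571, 0.003, -0.141]
contact_force: [-0.5, 0.5, 0.1]
opening: 0.499
```

Request:
{"op": "send_rows", "data": {"series": [[-0.0001,0,-0.0043,0,3,0],[-0.0001,0,-0.0043,0,3,0],[-0.0001,0,-0.0043,0,3,0],[-0.0001,0,-0.0043,0,3,0],[-0.0001,0,-0.0043,0,3,0],[-0.0001,0,-0.0043,0,3,0]]}}

```text
clock: 3.5
eef_pos: [598.7, -2.9, 94.7]
tcp_rot: [-1.569, -0.002, -0.458]
contact_force: [0.5, 2.8, -1.7]
opening: 0.5
```

Contact at 2.8 N, as expected. Carrying on round.

Request:
{"op": "send_rows", "data": {"series": [[-0.0003,0,-0.0071,0,5,0],[-0.0003,0,-0.0071,0,5,0],[-0.0003,0,-0.0071,0,5,0],[-0.0003,0,-0.0071,0,5,0],[-0.0003,0,-0.0071,0,5,0],[-0.0003,0,-0.0071,0,5,0],[-0.0003,0,-0.0071,0,5,0],[-0.0003,0,-0.0071,0,5,0]]}}

```text
clock: 4.3
eef_pos: [559.8, -42.2, 94.9]
tcp_rot: [-1.566, -0.002, -1.157]
contact_force: [4.8, 0.8, -3.2]
opening: 0.5
```

Request:
{"op": "send_rows", "data": {"series": [[-0.0002,0,-0.0071,0,5,0],[-0.0002,0,-0.0071,0,5,0],[-0.0002,0,-0.0071,0,5,0],[-0.0002,0,-0.0071,0,5,0],[-0.0002,0,-0.0071,0,5,0],[-0.0002,0,-0.0071,0,5,0],[-0.0002,0,-0.0071,0,5,0],[-0.0002,0,-0.0071,0,5,0]]}}

```text
clock: 5.1
eef_pos: [504.4, -47.5, 95.0]
tcp_rot: [-1.565, 0.0, -1.855]
contact_force: [3.9, -3.7, -2.0]
opening: 0.5
```

Request:
{"op": "send_rows", "data": {"series": [[-0.0003,0,-0.0071,0,5,0],[-0.0003,0,-0.0071,0,5,0],[-0.0003,0,-0.0071,0,5,0],[-0.0003,0,-0.0071,0,5,0],[-0.0003,0,-0.0071,0,5,0],[-0.0002,0,-0.0043,0,3,0],[-0.0001,0,-0.0029,0,2,0],[0,0,0,0,0,0]]}}

```text
clock: 5.9
eef_pos: [466.8, -24.9, 94.5]
tcp_rot: [-1.569, 0.001, -2.375]
contact_force: [0.8, -0.7, 0.3]
opening: 0.498
```

```bash
python3 - <<'E'
from rig import r, imaging
import cv2, numpy as np, pickle
s=r.sense(); p=s["eef_pos"];print(p,s["tcp_rot"],s["contact_force"],s["clock"],np.hypot(p[0]-524,p[1]-30.5),np.degrees(np.arctan2(p[1]-30.5,p[0]-524)))
for n in ["wrist","scene"]:
    d=imaging.grab_frame(n); pickle.dump(d,open(f"{n}2.pkl","wb"))
    f=d["frame"]
    if n=="scene": f=cv2.resize(f[150:260,245:405],(800,550),interpolation=cv2.INTER_CUBIC)
    cv2.imwrite(f"pics/{n}2.png",f[:,:,::-1])
E
```

```text
[466.84831566 -24.91326894  94.51839561] [-1.56901020e+00  1.44859389e-03 -2.37513337e+00] [ 0.8436589  -0.67357814  0.30250284] 5.9 79.60493324571668 -135.88478647044718
```

View pics/wrist2.png

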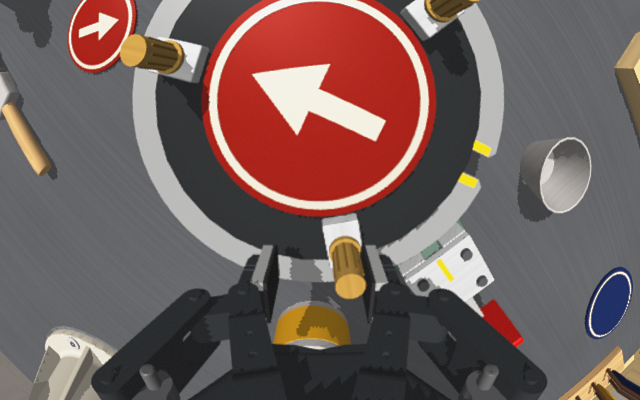

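View pics/scene2.png

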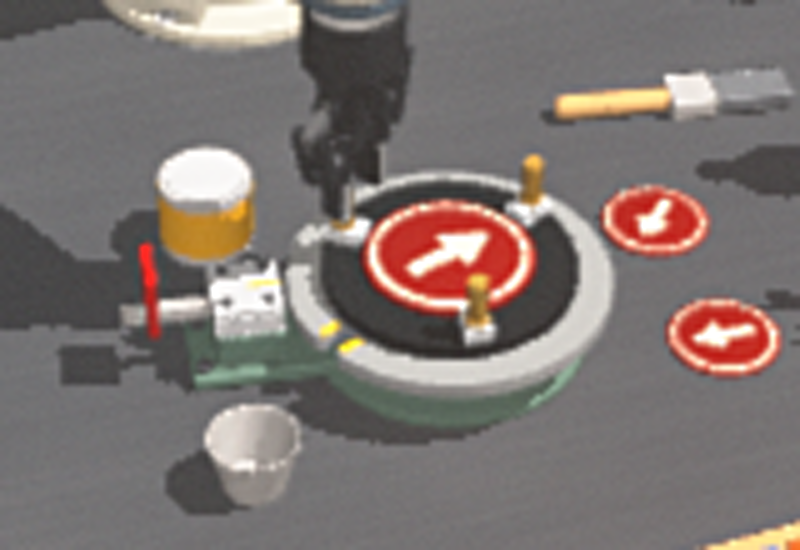

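The wrist view shows the slot lines at (482,149) and (469,181), and the guide mark at (446,270). The wheel is short of target by roughly 30°. I'll compute the remainder.

```bash
cat > slot.py <<'E'
from h import *
import sys
def ycomp(d):
    h=cv2.cvtColor(d["frame"],cv2.COLOR_RGB2HSV).astype(int); m=((h[...,0]>=25)&(h[...,0]<34)&(h[...,1]>140)&(h[...,2]>150)).astype(np.uint8)
    n,l,s,c=cv2.connectedComponentsWithStats(m); return [(c[i],s[i][4]) for i in range(1,n) if s[i][4]>25]
if __name__=="__main__":
    d=pickle.load(open(sys.argv[1],"rb")); ax=np.array([524,30.5])
    for c,a in ycomp(d):
        for z in (58,72):
            p=fonz(d,*c,z)[:2]-ax; print(c.round(1),a,z,(p+ax).round(1),"r %.1f ang %.2f"%(np.hypot(*p),np.degrees(np.arctan2(p[1],p[0]))))
E
python3 slot.py wrist2.pkl; echo; python3 slot.py wrist1.pkl
```

```text
[481.4 147.9] 150 58 [579.3 -61.9] r 107.7 ang -59.09
[481.4 147.9] 150 72 [575.1 -54.5] r 99.2 ang -58.99
[467.6 180.2] 144 58 [558.4 -71.3] r 107.5 ang -71.35
[467.6 180.2] 144 72 [555.8 -63.3] r 99.0 ang -71.24
[444.8 270.1] 113 58 [ 506.2 -113.6] r 145.2 ang -97.04
[444.8 270.1] 113 72 [ 507.8 -102.2] r 133.7 ang -96.98

[172.2 108.3] 52 58 [ 506.7 -111. ] r 142.6 ang -96.97
[172.2 108.3] 52 72 [ 507.5 -104. ] r 135.5 ang -96.99
[417.9 146.1] 91 58 [579.8 120.9] r 106.2 ang 58.30
[417.9 146.1] 91 72 [577.  116.5] r 101.1 ang 58.35
[405.9 165.8] 86 58 [597.8 107.3] r 106.5 ang 46.13
[405.9 165.8] 86 72 [594.2 103.6] r 101.3 ang 46.18
[351.2 327.9] 473 58 [791.   34.9] r 267.1 ang 0.94
[351.2 327.9] 473 72 [777.9  34.8] r 254.0 ang 0.96
```

The slot is at −65.2° and the target −97.0°, leaving about 31.8°.

Request:
{"op": "send_rows", "data": {"series": [[0,0,-0.005,0,3.5,0],[0,0,-0.0071,0,5,0],[0,0,-0.0071,0,5,0],[0,0,-0.0071,0,5,0],[0,0,-0.0071,0,5,0],[0,0,-0.0043,0,3,0],[0,0,-0.0029,0,2,0],[0,0,-0.0014,0,1,0]]}}

```text
clock: 6.8
eef_pos: [445.3, 10.6, 93.8]
tcp_rot: [-1.57, 0.002, -2.889]
contact_force: [1.6, -1.3, 1.2]
opening: 0.499
```

```bash
cat > look.py <<'E'
from rig import r, imaging
import cv2, numpy as np, pickle,sys
k=sys.argv[1]
s=r.sense(); p=s["eef_pos"];print(p,s["tcp_rot"],s["contact_force"],s["clock"],np.hypot(p[0]-524,p[1]-30.5),np.degrees(np.arctan2(p[1]-30.5,p[0]-524)))
d=imaging.grab_frame("wrist"); pickle.dump(d,open(f"wrist{k}.pkl","wb")); cv2.imwrite(f"pics/wrist{k}.png",d["frame"][:,:,::-1])
E
python3 look.py 3; python3 slot.py wrist3.pkl
```

```text
[445.30988741  10.63899596  93.81837672] [-1.57028053e+00  1.68037582e-03 -2.88933165e+00] [ 1.60654925 -1.27017724  1.20591687] 6.8 81.15782957518267 -165.8346691168431
[483.3 147.2] 135 58 [526.1 -77.4] r 107.9 ang -88.90
[483.3 147.2] 135 72 [526.  -68.8] r 99.4 ang -88.86
[469.2 179.3] 138 58 [503.3 -75.1] r 107.6 ang -101.10
[469.2 179.3] 138 72 [505.  -66.7] r 99.1 ang -101.07
[513.2 189.6] 121 58 [ 506.3 -113.3] r 144.9 ang -97.02
[513.2 189.6] 121 72 [ 507.7 -102. ] r 133.5 ang -96.99
```

Request:
{"op": "send_rows", "data": {"series": [[0,0,-0.0014,0,1,0],[0,0,-0.0014,0,1,0],[0,0,0,0,0,0],[0,0,0,0,0,0]]}}

```text
clock: 7.25
eef_pos: [443.4, 13.3, 93.2]
tcp_rot: [-1.571, -0.001, -2.924]
contact_force: [0.6, -0.1, 0.8]
opening: 0.501
```

```bash
python3 look.py 4; python3 slot.py wrist4.pkl|grep -v " 72 \["
```

```text
[443.43194106  13.27504181  93.1776274 ] [-1.57099078e+00 -5.45312867e-04 -2.92381959e+00] [ 0.64595255 -0.09459151  0.79110479] 7.25 82.38878143816706 -167.93218830991543
[484.2 145.9] 139 58 [522.  -77.3] r 107.8 ang -91.05
[470.  178.3] 137 58 [499.2 -74.2] r 107.6 ang -103.31
[517.5 181.7] 121 58 [ 506.3 -113.5] r 145.1 ang -96.99
```

View pics/wrist4.png

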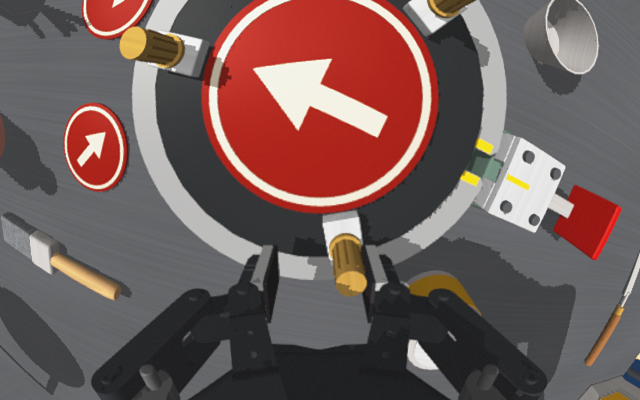

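The slot is at −97.2° and the guide mark at −97.0°, so they line up. I release the post, lift, shut the fingers and turn so the tool's −x faces the push direction.

Request:
{"op": "send_rows", "data": {"series": [[0,0,0.006,0,0,0],[0,0,0.005,0,0,0],[0,-0.02,0,0,0,0],[0,-0.03,0,0,0,0],[0,-0.035,0,0,0,0],[0,-0.035,0,0,0,0],[0,0,0,0,-8,0],[0,0,0,0,-8,0]]}}

```text
clock: 8.1
eef_pos: [446.7, 2.1, 214.5]
tcp_rot: [-1.57, 0.002, -2.64]
contact_force: [-0.3, -0.5, -1.5]
opening: 0.502
```

Request:
{"op": "send_rows", "data": {"series": [[0,0,0,0,-8,0],[0,0,0,0,-8,0],[0,0,0,0,-8,0],[0,0,0,0,-8,0],[0,0,0,0,-8,0],[0,0,0,0,-8,0],[0,0,0,0,-6.6,0],[0,0,0,0,0,0]], "gripper": 0}}

```text
clock: 8.9
eef_pos: [445.9, 2.2, 213.1]
tcp_rot: [-1.571, -0.0, -1.691]
contact_force: [1.0, 0.3, 0.9]
opening: -0.002
```

```bash
python3 look.py 5; python3 slot.py wrist5.pkl|grep -v " 72 \["
```

```text
[445.8769145    2.16351468 213.14340106] [-1.57132113e+00 -1.97463557e-06 -1.69052655e+00] [1.03286911 0.30638368 0.86690036] 8.9 83.10338674094133 -160.0634866258499
[589.6 122.6] 648 58 [800.3  42.9] r 276.5 ang 2.57
[376.  241.8] 49 58 [499.6 -73.9] r 107.2 ang -103.18
[396.  241.6] 45 58 [521.9 -76.9] r 107.4 ang -91.13
[385.4 270.2] 37 58 [ 509.1 -112.3] r 143.5 ang -95.98
```

View pics/wrist5.png

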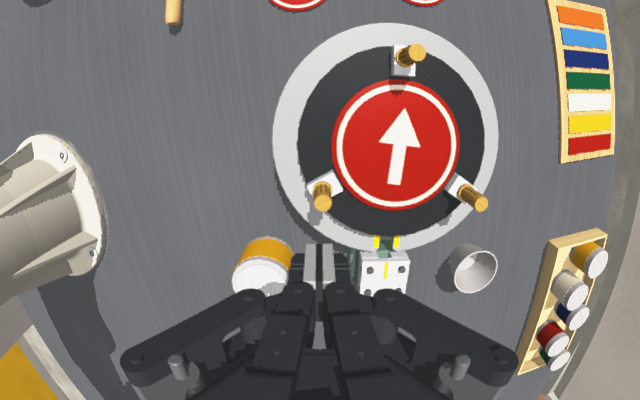

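Request:
{"op": "send_rows", "data": {"series": [[0.0297,0,0.0093,0,0,0],[0.0297,0,0.0093,0,0,0],[0.0297,0,0.0093,0,0,0],[0.0297,0,0.0093,0,0,0],[0.0297,0,0.0093,0,0,0],[0.0297,0,0.0093,0,0,0],[0.0297,0,0.0093,0,0,0],[0.0297,0,0.0093,0,0,0]]}}

```text
clock: 9.75
eef_pos: [491.1, -243.8, 213.1]
tcp_rot: [-1.571, 0.0, -1.696]
contact_force: [0.4, -0.2, 0.8]
opening: -0.001
```

Request:
{"op": "send_rows", "data": {"series": [[0,0,0,0,0,0]]}}

```text
clock: 9.85
eef_pos: [491.8, -245.6, 213.2]
tcp_rot: [-1.57, -0.001, -1.698]
contact_force: [0.1, 0.7, 1.2]
opening: -0.001
```

```bash
python3 look.py 6; python3 slot.py wrist6.pkl|grep -v " 72 \["
```

```text
[ 491.80245774 -245.59202638  213.20823919] [-1.56992773e+00 -1.08848697e-03 -1.69774852e+00] [0.14549976 0.71038046 1.24156873] 9.85 277.9631068270867 -96.65172369425599
[303.1   6. ] 67 58 [499.4 -73.8] r 107.2 ang -103.27
[327.5   6.3] 74 58 [522.1 -77.2] r 107.7 ang -91.04
[315.8  33.7] 73 58 [ 507.6 -103.5] r 135.0 ang -96.98
```

View pics/wrist6.png

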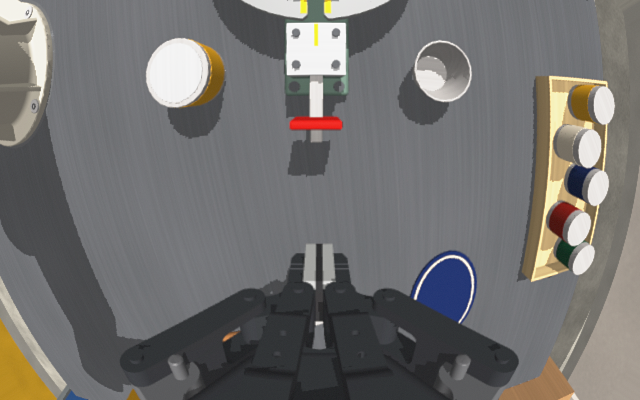

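The red push plate is at (315,124), in line with the fingers at (318,260), and nothing lies between them. Getting its distance, then descending.

```bash
python3 - <<'E'
from h import *
d=pickle.load(open("wrist6.pkl","rb"))
for u,v in [(290,118),(342,118),(290,130),(342,130),(316,130)]:
    p=fonz(d,u,v,100); q=p[:2]-[524,30.5]; print(u,v,p.round(1),np.hypot(*q).round(1),np.degrees(np.arctan2(q[1],q[0])).round(2))
E
```

```text
290 118 [ 477.  -178.8  100. ] 214.6 -102.64
342 118 [ 519.2 -184.3  100. ] 214.8 -91.27
290 130 [ 475.6 -188.7  100. ] 224.5 -102.44
342 130 [ 518.1 -194.2  100. ] 224.8 -91.5
316 130 [ 496.9 -191.6  100. ] 223.8 -96.97
```

Request:
{"op": "send_rows", "data": {"series": [[0,0.03,0,0,0,0],[0,0.03,0,0,0,0],[0,0.03,0,0,0,0],[0,0.028,0,0,0,0],[0,0.02,0,0,0,0],[0,0,0,0,0,0]]}}

```text
clock: 10.5
eef_pos: [489.0, -240.4, 72.8]
tcp_rot: [-1.576, 0.002, -1.693]
contact_force: [0.1, -0.3, -0.3]
opening: 0.001
```

Request:
{"op": "send_rows", "data": {"series": [[-0.006,0,0,0,0,0],[-0.006,0,0,0,0,0],[-0.006,0,0,0,0,0],[-0.006,0,0,0,0,0],[-0.006,0,0,0,0,0],[-0.004,0,0,0,0,0],[-0.004,0,0,0,0,0],[-0.004,0,0,0,0,0]]}}

```text
clock: 11.3
eef_pos: [496.3, -200.6, 75.3]
tcp_rot: [-1.571, -0.0, -1.692]
contact_force: [-0.8, -3.6, 0.6]
opening: -0.003
```

Request:
{"op": "send_rows", "data": {"series": [[-0.004,0,0,0,0,0],[-0.004,0,0,0,0,0],[-0.004,0,0,0,0,0]]}}

```text
clock: 11.6
eef_pos: [497.8, -188.7, 75.3]
tcp_rot: [-1.571, -0.0, -1.692]
contact_force: [-1.0, -4.5, 0.1]
opening: -0.005
```

Request:
{"op": "send_rows", "data": {"series": [[-0.003,0,0,0,0,0],[-0.003,0,0,0,0,0],[-0.003,0,0,0,0,0],[-0.003,0,0,0,0,0]]}}

```text
clock: 12.0
eef_pos: [499.4, -176.6, 75.3]
tcp_rot: [-1.571, -0.0, -1.692]
contact_force: [0.6, -3.7, 0.8]
opening: 0.0
```

Request:
{"op": "send_rows", "data": {"series": [[-0.003,0,0,0,0,0],[-0.003,0,0,0,0,0],[-0.002,0,0,0,0,0]]}}

```text
clock: 12.3
eef_pos: [500.4, -168.6, 75.3]
tcp_rot: [-1.57, 0.0, -1.692]
contact_force: [0.6, -4.1, 1.7]
opening: 0.002
```

Request:
{"op": "send_rows", "data": {"series": [[-0.0015,0,0,0,0,0],[-0.0015,0,0,0,0,0]]}}

```text
clock: 12.5
eef_pos: [500.7, -165.8, 75.3]
tcp_rot: [-1.57, -0.0, -1.692]
contact_force: [1.5, -3.1, 1.1]
opening: -0.002
```

Request:
{"op": "send_rows", "data": {"series": [[-0.001,0,0,0,0,0],[-0.001,0,0,0,0,0]]}}

```text
clock: 12.7
eef_pos: [501.0, -163.9, 75.3]
tcp_rot: [-1.57, -0.0, -1.692]
contact_force: [1.6, -3.2, 0.9]
opening: -0.002
```

Request:
{"op": "send_rows", "data": {"series": [[-0.001,0,0,0,0,0],[-0.001,0,0,0,0,0]]}}

```text
clock: 12.9
eef_pos: [501.2, -162.3, 75.4]
tcp_rot: [-1.57, -0.001, -1.691]
contact_force: [-0.2, -12.0, 0.6]
opening: -0.002
```

Request:
{"op": "send_rows", "data": {"series": [[-0.001,0,0,0,0,0],[-0.001,0,0,0,0,0]]}}

```text
clock: 13.1
eef_pos: [501.2, -162.2, 75.4]
tcp_rot: [-1.57, -0.004, -1.69]
contact_force: [-2.9, -24.1, 0.4]
opening: -0.001
```

A firm stop (12 N, then 24 N) at TCP radius about 194, which matches the expected home of 184 plus half a finger. I back off, lift and check.

Request:
{"op": "send_rows", "data": {"series": [[0.004,0,0,0,0,0],[0.01,0,0,0,0,0],[0.02,0,0,0,0,0],[0.02,-0.01,0,0,0,0],[0.01,-0.03,0,0,0,0],[0,-0.035,0,0,0,0],[0,-0.035,0,0,0,0],[0,0,0,0,0,0]]}}

```text
clock: 13.9
eef_pos: [495.6, -224.6, 189.6]
tcp_rot: [-1.565, -0.001, -1.692]
contact_force: [0.3, -0.4, 0.3]
opening: -0.006
```

```bash
python3 look.py 7; python3 slot.py wrist7.pkl|grep -v " 72 \["; python3 - <<'E'
from h import *
from rig import imaging
for n in ["top","scene"]:
    d=imaging.grab_frame(n); f=d["frame"]; cv2.imwrite(f"pics/{n}7full.png",f[:,:,::-1])
    b=f[155:275,255:385] if n=="top" else f[150:260,245:405]
    cv2.imwrite(f"pics/{n}7.png",cv2.resize(b,None,fx=5,fy=5,interpolation=cv2.INTER_CUBIC)[:,:,::-1])
d=pickle.load(open("wrist7.pkl","rb")); cv2.imwrite("pics/w7c.png",cv2.resize(d["frame"][0:150,220:420],(800,600),interpolation=cv2.INTER_CUBIC)[:,:,::-1])
E
```

```text
[ 495.6019065  -224.63866973  189.58449862] [-1.56453432e+00 -1.38987897e-03 -1.69226627e+00] [ 0.34996075 -0.4108338   0.2730714 ] 13.9 256.7142234152379 -96.35113928976418
[300.5  20.6] 85 58 [499.4 -73.6] r 107.0 ang -103.31
[327.4  21.2] 80 58 [522.3 -77.1] r 107.6 ang -90.89
[314.  53.] 75 58 [ 507.3 -104.7] r 136.2 ang -97.02
```

View pics/w7c.png

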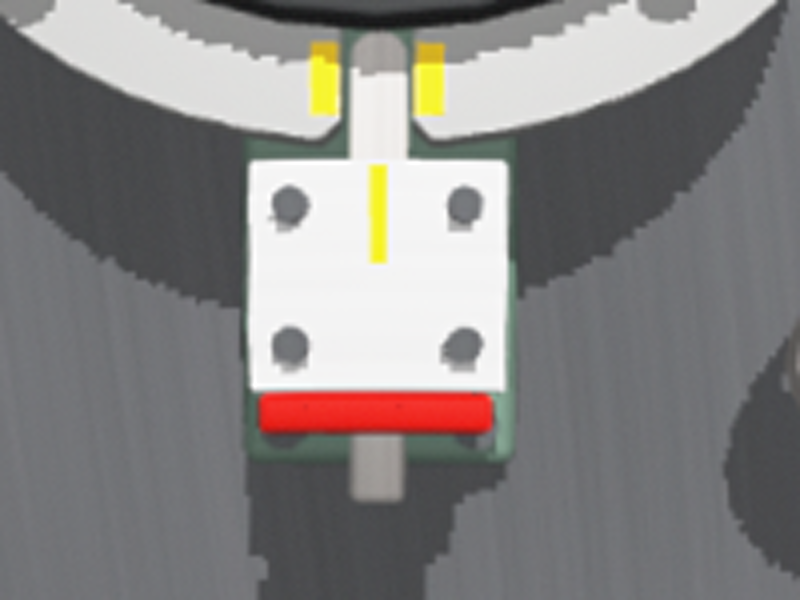

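View pics/scene7.png

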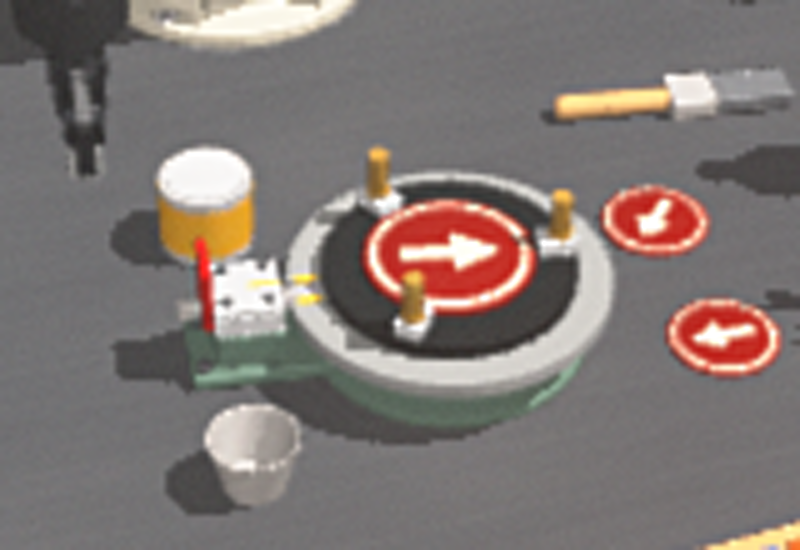

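View pics/top7full.png

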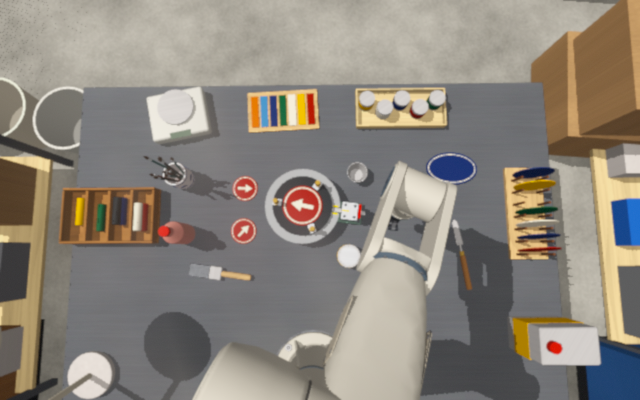

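The close crop shows the bar inside the slot between the two yellow lines, and the red plate (crop y≈410) flush against the guide. The other items are where they were, and the arm is clear.

```bash
python3 - <<'E'
from rig import r
print(r.sense()["contact_force"]); print(r.sign_off())
E
```

```text
[-0.25772793  0.51107686 -0.67416742]
the job is handed in; nothing more can be done
None
```

The lining wheel is locked: the slot faces the lock bar and the bar sits home in it. I handed the job in at about 14 s of the 61 s allowed.

- **Wheel:** I pushed it about 149° clockwise by post_c, using one pad of the half-open fingers, with the tips held well above the wet plate. Before I released it, the wrist camera put the slot at −97.2° against −97.0° for the guide mark.
- **Lock bar:** I pushed the red plate with the shut fingers against 3–5 N until it stopped firmly. The last push peaked at about 24 N on the stop.
- **Last checks:** the close crop showed the bar's nose between the yellow lines deep in the slot, and the red plate flush against the guide. The slot was still at −97.1°. The other bench items looked unmoved, and the arm was clear with nothing pressing on it.
- **Small disagreements:** the yellow lines measured about 107 mm from the axis instead of 105, which is within the calibration error. The bar seemed to start about 10 mm in rather than fully drawn back, which made no difference to the result. No check failed.

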